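# Draw the ungrooved block out of the row and seat it on the mitre gauge

### The job

Four of the five blocks standing side by side against the saw's rip fence have their groove; one in the middle of the row is still plain on top. Draw the plain one out of the row along the saw table without shifting its neighbours, then bring it home on the mitre gauge: pressed gently up against the gauge's face and, at the same time, its end against the gauge's stop, lying flat, and leave it there. Be light-handed: do not bruise the soft wood, knock the gauge out of true, or disturb the push stick.

Things in the scene. Friction and masses are not known exactly. Their poses are not given: they have to be found in the camera images.
- saw: mini table saw: grey-white box with a flat gold-coloured metal table 280 mm (x) by 340 mm (y). Origin: centre of its underside on the desk; table surface 110 mm above it; z up. Fixed, level, turned up to 0.2 rad. The blade is wound down and off; its dark kerf (x = 25 mm) and the dark mitre slot (x = 95 mm) are flush, nothing catches on them.
- fence (a point): middle of the rip fence's working face, at table height. The fence is an aluminium bar on the robot's side of the saw table, 28 mm thick, 30 mm high, 330 mm long (y); its face looks to +x (axes as the saw's), away from the robot. At its ends, 160 mm either way, clamps with wing nuts stand up to 50 mm above the table.
- gauge: white mitre gauge clamped on the saw table, axes parallel to the saw's. Upright face 120 mm long (x -60 to +60), 20 mm high, in the plane y = 0, looking to -y. Origin at table height in the corner of face and stop. Behind the face a half-round plate and a black knob, 24 mm high. Only finger-tight: more than about 8 N on face or stop knocks it out of true.
- gauge_stop (a point): the gauge's end stop: aluminium block 14 mm thick (x), 20 mm high, reaching from the gauge's face 26 mm out to -y. This point is at table height on its working side (plane x = 0 of the gauge), which looks to -x, towards the fence; 13 mm from the face.
- home (a point): where the centre of the plain block's underside belongs when it lies home in the gauge's corner, a long side on the face and its front (+x) end on the stop: 30 mm to -x and 18 mm to -y of the gauge's origin. Axes as the gauge's; the block lies parallel to them.
- blank: the plain block, no groove: balsa, 60 mm long (x) by 36 wide (y) by 22 thick, about 12 g. Origin: centre of its underside; x points away from the fence. One of the three inner blocks of the row (which varies). Neighbours touch both long sides, its back end touches the fence; top and front are flush with theirs. The soft wood bruises if fingers press it with more than about 12 N.
- blank_top (a point): centre of the plain block's top face, 22 mm above the saw table: free to press on. Wood slides on the waxed metal table, gauge and other wood with friction about 0.25 (varies by a fifth); fingertips hold on the wood clearly better (0.6 or more), so a fingertip pressed on the top with some 4 to 6 N carries the block along without slipping.
- block_a: balsa block, 60 mm long (x) by 36 mm wide (y) by 22 mm thick, 12 g, with a groove 12 mm wide and 10 mm deep sawn across its top (along y), 20 mm from the end at the fence (x = -10 mm); origin: centre of its underside. It stands at an end of the row. A bystander.
- block_b: balsa block, 60 mm long (x) by 36 mm wide (y) by 22 mm thick, 12 g, with a groove 12 mm wide and 10 mm deep sawn across its top (along y), 20 mm from the end at the fence (x = -10 mm); origin: centre of its underside. It is one of the three inner blocks of the row (the order of the inner three varies). A bystander.
- block_c: balsa block, 60 mm long (x) by 36 mm wide (y) by 22 mm thick, 12 g, with a groove 12 mm wide and 10 mm deep sawn across its top (along y), 20 mm from the end at the fence (x = -10 mm); origin: centre of its underside. It is one of the three inner blocks of the row (the order of the inner three varies). A bystander.
- block_d: balsa block, 60 mm long (x) by 36 mm wide (y) by 22 mm thick, 12 g, with a groove 12 mm wide and 10 mm deep sawn across its top (along y), 20 mm from the end at the fence (x = -10 mm); origin: centre of its underside. It stands at an end of the row. A bystander.
- push_stick: plywood push stick, about 155 mm long (y), 22 to 35 mm wide, 10 mm thick, lying loose on the saw table along the edge far from the fence; origin near its middle, at its underside. A bystander.
Mind the look-alikes: they are no part of the job. Leave any orange or pink look-alike of the blank alone.

How it is judged:
On the way, in this order (a step that is already met when the one before it is completed fails the run):
1. the plain block is drawn out of the row along the table, its back end at least 4 mm in front of the front ends of the others (x of blank in the frame of saw above 0.0045 m and z of blank in the frame of saw below 0.116 m), for 0.1 s.
2. it is pressed home: within 1.5 mm of both the gauge's face and its stop, pressing on the gauge with 1 to 8 N for 0.2 s (x of blank in the frame of gauge above -0.0315 m and y of blank in the frame of gauge above -0.0195 m and contact force between blank and gauge above 1 N), for 0.2 s.
At the end, for the whole second after the job is handed in: the plain block lies flat and at rest in the gauge's corner, within 1.5 mm of the face and of the stop and within 0.04 rad of square, the four grooved blocks are each within 3 mm of where they started, and the push stick within 15 mm (x of blank in the frame of gauge between -0.0315 and -0.0285 m and y of blank in the frame of gauge between -0.0195 and -0.0165 m and angle between the x axis of blank and the x axis of gauge, either way round below 0.04 rad and angle between blank's own z axis and vertical below 0.05 rad and z of blank in the frame of gauge below 0.003 m and linear speed of blank below 0.005 m/s and distance of each of block_a, block_b, block_c, block_d from where it was at the start of the episode below 0.003 m and distance of push_stick from where it was at the start of the episode below 0.015 m); the robot touches nothing.
It fails at once if a grooved block shifted by more than 3 mm (distance of any of block_a, block_b, block_c, block_d from where it was at the start of the episode above 0.003 m).
It fails at once if the fingers press on the plain block with more than 12 N (contact force between the fingers and blank above 12 N).
It fails at once if more than 8 N between the plain block and the gauge (contact force between blank and gauge above 8 N).
It fails at once if the robot presses on the gauge with more than 8 N (contact force between any of the fingers, the arm and gauge above 8 N).
It fails at once if the push stick moved by more than 15 mm (distance of push_stick from where it was at the start of the episode above 0.015 m).
It also fails if it takes over 72 s, if anything falls off the work surface, if the arm or the gripper's body presses on something with over 40 N, if the wrist force passes 120 N, or if a joint passes its speed limit or range.

### The arm

A 6-joint arm with a two-finger parallel gripper is mounted at the origin on the work surface. World frame = base frame: x ahead of the robot, y to its left, z up, the work surface at z = 0. Lengths are in m, angles in rad, forces in N, time in s.
With the tool pointing down it reaches from about 0.3 to 0.775 m from the base axis. Payload 14.6 kg.
Tool frame: the origin (TCP) lies midway between the tips of the shut fingers; the grasp point (between the pads) lies ctrl.tcp_to_grasp behind it (ctrl.tcp_to_grasp is the distance from the TCP to the grasp point, in m); z points along the fingers, y is the line along which they close (so a half turn about z gives the same grasp; the last joint's range is limited). The gripper opens to 94 mm and grips with 3 to 60 N. Pads are 16 mm wide; open, the fingers measure 119 mm over their backs; the gripper's body (75 mm by 177 mm) begins 78 mm behind the grasp point.
Start: joints at [-1.184, 0.3, 1.521, -0, 1.321, -0.067], TCP at [0.241, -0.494, 0.205] pointing down, gripper open.
Joint ranges: [-3.03, 3.03], [-0.79, 2.21], [0.23, 2.52], [-1.04, 4.18], [0, 3.07], [-2.55, 2.55]. Speed limits (rad/s): [2.22, 2.22, 2.57, 3.14, 3.14, 3.14].

### API

Orientations are given as a unit quaternion [x, y, z, w].
In Python, from bench import ctrl gives the robot as it stands.
- The arm moves only by the tool servo_tool, never from a script. Its argument "increments" is a list of rows, each a list of 7 numbers: the turn, a rotation vector about the tool's x, y, z in rad, then the shift along the tool's x, y, z in mm, then the closure, from 0 (fully open) to 1 (shut). In form: [[wx, wy, wz, dx, dy, dz, grip], ...]. A call has 1 to 20 rows; each row is the pose to reach, as a shift and turn from the pose commanded when the call began, along the tool's axes at that moment; what a row does not reach only later rows make up. A row lasts 1/8 s, in which the tool goes at most 62.5 mm and 10.7 degrees, less where a joint would pass 70% of its speed; a pose out of reach is approached as far as the arm can. A call with a gripper value outside its range is refused whole. The fingers move at their own pace and stop on an object; "grip_force" is the grip in N (left out, the last holds). Time passes only in rows, so rows that repeat a pose let the fingers close. It gives the time, the measured TCP pose, the force, the opening and the grip force at its end, in the units of the state.
- ctrl.get_obs(): the state, without advancing time (a new reading comes with each control period).
- ctrl.capture(name): name is "scene" or "top" or "wrist"; returns the picture (480x640x3 uint8, red, green, blue); there is no depth.
- ctrl.camera_model(name): a dict with "intrinsics" (3x3 intrinsics, pixels), "view" (4x4, takes a point from world to camera coordinates). Camera axes: x right, y down, z forward; pixel columns grow to the right and rows downward; lengths in m; the calibration is good to about 2 mm. A picture is of the moment at which its call begins: read the wrist's pose just before it. camera_model takes no time and is no camera call; for the wrist camera it gives the pose at the moment of the call.
- ctrl.finish_job(): hands the job in; it is judged then, once.
The state is a dict: "time": time; "joint_pos": joint angles; "joint_velocities": joint speeds; "effort": joint torques, N m; "position": TCP position; "tool_rot": TCP orientation; "force": force on the tool from outside, world axes, zero at the start; "wrist_torque": the same for the moment, N m; "opening": opening from 0.0 (shut) to 1.0 (fully open); "finger_force": force on a finger pad.
Only numpy, scipy, OpenCV 4.12 (cv2) and the standard library are available. Lean on these libraries where they do the work, as an engineer would, in place of code of your own. Each camera call takes 0.05 s, during which the arm holds its last target. There are 200 camera calls.

## Working session

There is one attempt and no reset: what is moved stays moved. The work goes in short steps, Python scripts to look and compute and a tool call to move; the robot and the scene stay as the last step left them, time stands still between calls to the robot, and variables do not carry over. Pictures are saved under pics/ and viewed, at most 10 in all, crops included, and the job is handed in when it is done.

Besides the shell and the picture viewer there is one more tool, called after "Call:" as name([rows], argument=value, ...), one row to a line, values as JSON. servo_tool: Moves the arm, as the interface text tells. Its arguments: {"type":"object","properties":{"increments":{"type":"array","items":{"type":"array","items":{"type":"number"}}},"grip_force":{"type":"number"}},"required":["increments"]}

```bash
mkdir -p pics; cat > h.py <<'E'
import numpy as np,cv2
from bench import ctrl
def ray(m,u,v):
    K=np.array(m["intrinsics"]);T=np.array(m["view"]);R=T[:3,:3];c=-R.T@T[:3,3]
    return c,R.T@np.linalg.solve(K,[u,v,1.0])
def plane(m,u,v,z):
    c,d=ray(m,u,v);return c+d*(z-c[2])/d[2]
def proj(m,p):
    q=np.array(m["view"])@np.r_[p,1];k=np.array(m["intrinsics"])@q[:3];return k[:2]/k[2]
def tri(obs):
    A=np.zeros((3,3));b=np.zeros(3)
    for m,u,v in obs:
        c,d=ray(m,u,v);d/=np.linalg.norm(d);P=np.eye(3)-np.outer(d,d);A+=P;b+=P@c
    return np.linalg.solve(A,b)
def snap(name,f):
    m=ctrl.camera_model(name);im=np.array(ctrl.capture(name));cv2.imwrite('pics/'+f+'.png',im[:,:,::-1]);return im,m
E
python3 - <<'E'
from h import *
for n in("scene","top","wrist"):
    im,m=snap(n,n+"0");np.set_printoptions(precision=4,suppress=True)
    T=m["view"];print(n,np.array(m["intrinsics"])[0],-np.array(T)[:3,:3].T@np.array(T)[:3,3])
o=ctrl.get_obs();print(o["position"],o["tool_rot"],o["force"],ctrl.tcp_to_grasp)
E
```

```text
scene [590.1875   0.     323.1428] [1.061  0.1247 0.8818]
top [545.5154   0.     316.8196] [ 0.4609 -0.0299  0.8346]
wrist [399.0512   0.     317.346 ] [ 0.303  -0.4637  0.3839]
[ 0.241  -0.4942  0.205 ] [ 0.9744  0.225  -0.0001 -0.0004] [ 0.7475 -0.3104  0.3135] 0.0188
```

View pics/top0.png

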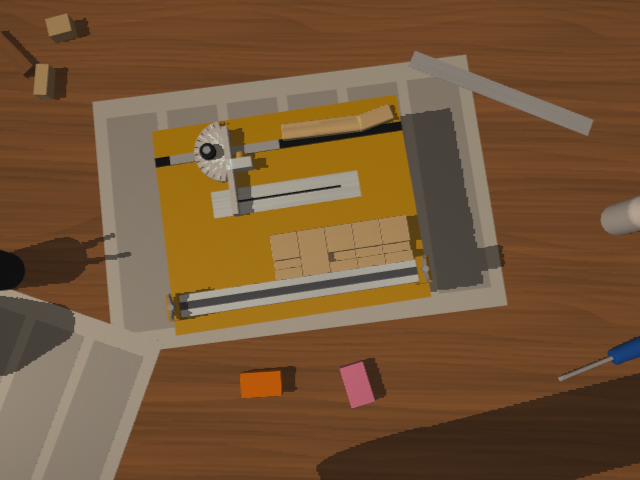

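View pics/scene0.png

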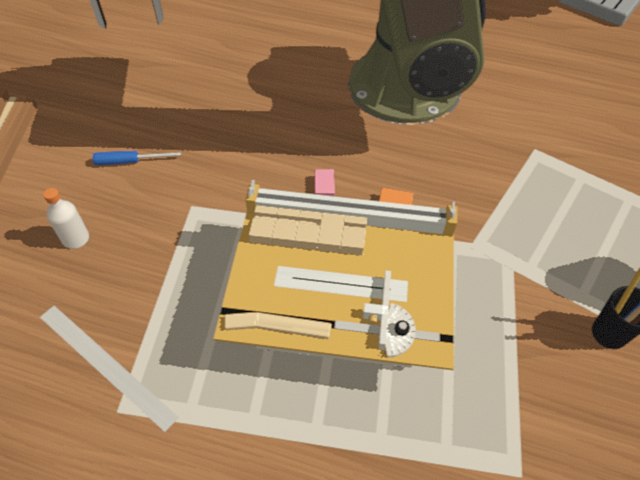

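The top view shows the row of five at px (270–412, 217–280). The second block from the left, at about (312,248), has no groove line. The gauge face is near (232,190), with the stop at (240,162). The scene view agrees: the plain block is second from the right in the row, near (334,228). The look-alikes are the orange block at (261,384) and the pink one at (357,384), both off the saw. I'll enlarge the top view to confirm.

```bash
python3 - <<'E'
from h import *
a=cv2.imread('pics/top0.png')[110:300,155:435];b=cv2.imread('pics/scene0.png')[180:370,210:470]
a=cv2.resize(a,None,fx=2.85,fy=2.85,interpolation=cv2.INTER_CUBIC);cv2.imwrite('pics/c1.png',a)
m=ctrl.camera_model("top")
for p in [(312,248),(232,190),(240,162)]:print(p,plane(m,*p,0.132))
m=ctrl.camera_model("wrist");print(np.array(m["view"])[:3,:3])
E
```

```text
(312, 248) [ 0.53265046 -0.01349526  0.132     ]
(232, 190) [0.6067775  0.09344873 0.132     ]
(240, 162) [0.64459676 0.08442875 0.132     ]
[[ 0.43973146 -0.8981285  -0.00119863]
 [-0.87156613 -0.42704771  0.24083756]
 [-0.21681495 -0.10485916 -0.9705647 ]]
```

View pics/c1.png

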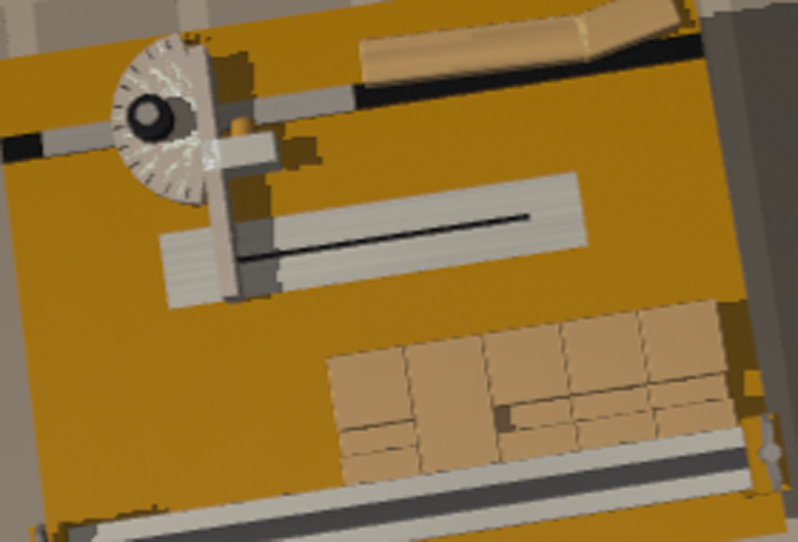

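The crop confirms it. Of the five wooden blocks, only the second from the left (crop (410–497, 333–485)) has an unbroken top; the other four show groove lines. The orange and pink blocks are off the saw. Next I'll move above the saw with the fingers shut and look from close by.

Call:
servo_tool([
  [0,0,0,0,0,-45,1],
  [0,0,0.15,120,-68,-45,1],
  [0,0,0.305,490,-277,-45,1],
  [0,0,0.305,490,-277,-45,1],
  [0,0,0.305,490,-277,-45,1],
  [0,0,0.305,490,-277,-45,1],
  [0,0,0.305,490,-277,-45,1],
  [0,0,0.305,490,-277,-45,1],
  [0,0,0.305,490,-277,-45,1],
  [0,0,0.305,490,-277,-45,1],
  [0,0,0.305,490,-277,-45,1],
  [0,0,0.305,490,-277,-45,1],
  [0,0,0.305,490,-277,-45,1],
  [0,0,0.305,490,-277,-45,1],
  [0,0,0.305,490,-277,-45,1],
  [0,0,0.305,490,-277,-45,1],
])

```text
time: 2.15
position: [0.56, -0.0308, 0.2505]
tool_rot: [0.997, 0.074, 0.0, 0.0]
force: [0.0, -0.2, -0.4]
opening: 0.005
finger_force: 0.0
```

```bash
python3 - <<'E'
from h import *
o=ctrl.get_obs();print(o["time"],o["position"],o["tool_rot"],o["force"],o["joint_velocities"])
im,m=snap("wrist","w1");np.savez('w1.npz',K=m["intrinsics"],T=m["view"])
E
```

```text
2.15 [ 0.56000858 -0.03082376  0.25053224] [9.97248760e-01 7.41276297e-02 6.27694488e-05 2.26764744e-05] [ 0.04436752 -0.19451187 -0.36997503] [ 0.00356317  0.00346517 -0.00164905 -0.00204682 -0.00058804  0.00115594]
```

View pics/w1.png

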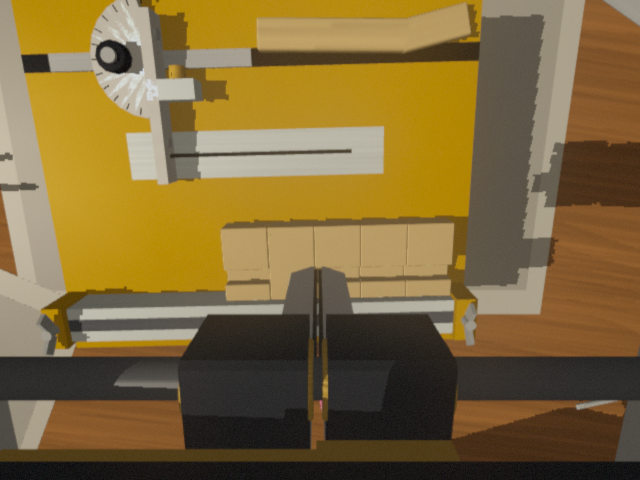

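The wrist view shows the blank's top front corners at about (267,226) and (314,224). The gauge face's top edge runs about (160,8)–(174,180), and the stop is at (158–200, 80–100). I'll take a second wrist view over the gauge for two-view measurement.

Call:
servo_tool([
  [0,0,0,-2,-50,0,1],
  [0,0,0,-5,-102,0,1],
  [0,0,0,-5,-102,0,1],
  [0,0,0,-5,-102,0,1],
  [0,0,0,-5,-102,0,1],
])

```text
time: 2.82
position: [0.5402, 0.0686, 0.2504]
tool_rot: [0.997, 0.074, -0.0, 0.0]
force: [0.7, -0.7, 0.1]
opening: 0.005
finger_force: 0.0
```

```bash
python3 - <<'E'
from h import *
im,m=snap("wrist","w2");np.savez('w2.npz',K=m["intrinsics"],T=m["view"])
a=cv2.imread('pics/w1.png')[60:310,120:330];b=im[0:250,:,::-1][:, 210:470]
f=lambda x:cv2.resize(x,None,fx=2.2,fy=2.2,interpolation=cv2.INTER_CUBIC)
cv2.imwrite('pics/c2.png',cv2.resize(im[0:300,200:600,::-1],None,fx=2,fy=2,interpolation=cv2.INTER_CUBIC))
E
```

```text
(no output)
```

View pics/c2.png

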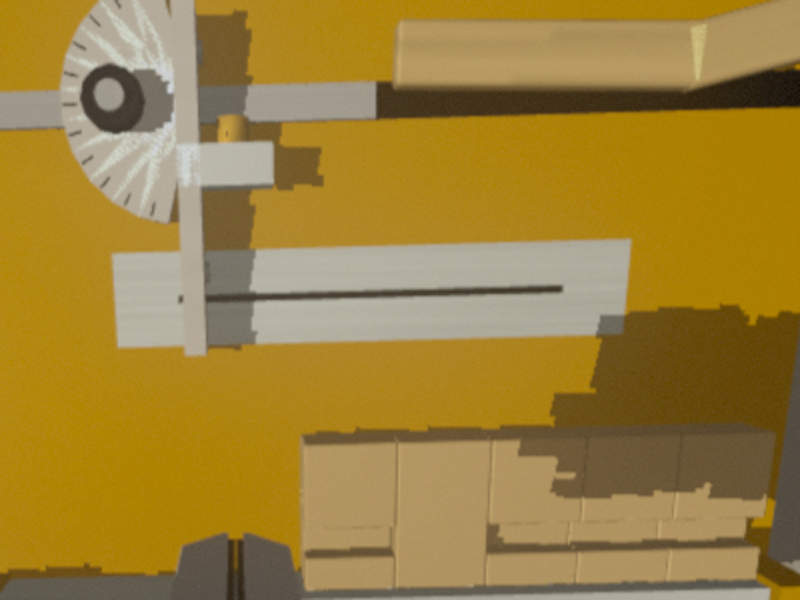

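The crop (×2, offset (200,0)) shows the blank's top corners at crop (397,439), (490,437), (396,587) and (487,586). The face edge runs (193,0)–(205,350), and the stop's working edge runs (202,185)–(273,184).

```bash
python3 - <<'E'
from h import *
np.set_printoptions(precision=4,suppress=True)
def L(f):
    d=np.load(f);return {"intrinsics":d['K'],"view":d['T']}
w1,w2,t=L('w1.npz'),L('w2.npz'),ctrl.camera_model("top")
c=lambda u,v:(200+u/2,v/2)
tc=lambda u,v:(155+u/2.85,110+v/2.85)
pts={'bfl':(w1,(268,227),c(397,439),tc(405,346)),'bfr':(w1,(314,226),c(490,437),tc(483,334)),'rowfl':(w1,(222,227),c(303,439),tc(328,357)),
'stopcorner':(w1,(200,99),c(273,184),tc(277,164)),'faceend':(w1,(174,181),c(205,350),tc(240,297))}
for k,(m,a,b,d) in pts.items():
    z=.132 if k[0] in'br' else .130
    print(k,'tri',tri([(w1,*a),(w2,*b)]),'tri3',tri([(w1,*a),(w2,*b),(t,*d)]),'w2',plane(w2,*b,z)[:2],'w1',plane(w1,*a,z)[:2])
P=lambda u,v,z=.132:plane(w2,*c(u,v),z)[:2]
fl,fr,bl,br=P(397,439),P(490,437),P(396,587),P(487,586)
print('sizes',np.linalg.norm(fl-fr),np.linalg.norm(bl-br),np.linalg.norm(fl-bl),np.linalg.norm(fr-br))
cen=(fl+fr+bl+br)/4
f0,f1=P(193,0,.13),P(205,350,.13);s0,s1=P(202,185,.13),P(273,184,.13)
rl,rr=P(303,439),P(680,434)
for n,a,b in(('face',f1,f0),('stop',s1,s0),('row',rr,rl),('side',bl,fl)):
    d=b-a;print(n,np.linalg.norm(d),np.arctan2(d[1],d[0])-(np.pi/2 if n in('stop','row') else 0))
yaw=.149
for yaw in(np.arctan2(*(f0-f1)[::-1]),):
    x=np.array([np.cos(yaw),np.sin(yaw)]);y=np.array([-x[1],x[0]])
    g=s0; g=np.array([x*(s0@x)+y*(f1@y)])[0]
    home=g-.03*x-.018*y
    d=home-cen;print('cen',cen,'gauge',g,'home',home,'saw frame delta',d@x,d@y,'yaw',yaw)
E
```

```text
bfl tri [0.5543 0.0073 0.1271] tri3 [0.5544 0.0071 0.1272] w2 [0.5557 0.0086] w1 [0.5549 0.0067]
bfr tri [ 0.5605 -0.028   0.1276] tri3 [ 0.5606 -0.0284  0.1272] w2 [ 0.5617 -0.0262] w1 [ 0.5609 -0.028 ]
rowfl tri [0.5485 0.043  0.1253] tri3 [0.5487 0.0427 0.1257] w2 [0.5504 0.0439] w1 [0.5496 0.0415]
stopcorner tri [0.6407 0.0695 0.1184] tri3 [0.6407 0.0696 0.1187] w2 [0.6396 0.0698] w1 [0.6402 0.0661]
faceend tri [0.5764 0.0859 0.1147] tri3 [0.5769 0.0854 0.1169] w2 [0.578  0.0855] w1 [0.579  0.0807]
sizes 0.03531869704627224 0.036235122875485686 0.06029443222882986 0.060687570957287704
face 0.1173699451593983 0.17453821689404764
stop 0.025211693362189407 0.1623236528547296
row 0.143128296985185 0.16263556250945577
side 0.06029443222882986 0.19140965756944534
cen [ 0.5291 -0.0148] gauge [0.6353 0.0956] home [0.6089 0.0727] saw frame delta 0.09383048084770308 0.07232223793111192 yaw 0.17453821689404764
```

The block sizes check out (35–36 × 60 mm), and the top height triangulates to 0.127–0.132 against a nominal 0.132. Saw yaw is about 0.165, and home is about 94 mm in x and 72 mm in y from the blank. I'll go above the blank's centre now.

Call:
servo_tool([
  [0,0,-0.017,-12,40,20,1],
  [0,0,-0.017,-24,81,60,1],
  [0,0,-0.017,-24,81,85,1],
  [0,0,-0.017,-24,81,100,1],
  [0,0,-0.017,-24,81,105,1],
  [0,0,-0.017,-24,81,110,1],
  [0,0,-0.017,-24,81,110,1],
  [0,0,-0.017,-24,81,110,1],
])

```text
time: 3.88
position: [0.5285, -0.014, 0.141]
tool_rot: [0.997, 0.083, 0.0, 0.0]
force: [0.7, 0.5, 0.2]
opening: 0.009
finger_force: 0.0
```

```bash
python3 - <<'E'
from h import *
o=ctrl.get_obs();print(o["time"],o["position"],o["tool_rot"],o["force"],o["wrist_torque"])
im,m=snap("wrist","w3");cv2.imwrite('pics/c3.png',cv2.resize(im[130:330,180:480,::-1],None,fx=2,fy=2))
E
```

```text
3.875 [ 0.5285303  -0.01396049  0.14097536] [9.96553316e-01 8.29537198e-02 4.04146133e-04 7.59232849e-05] [0.70919205 0.46063146 0.24153913] [ 0.00610721  0.0061568  -0.0138089 ]
```

View pics/c3.png

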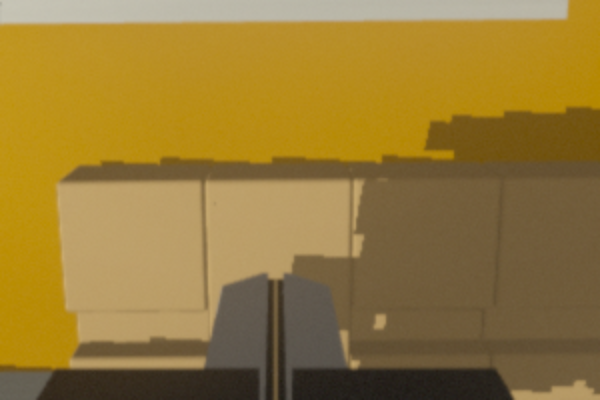

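The fingertips (crop 276) are over the plain block's midline (207–352). I'll lower gently onto it.

Call:
servo_tool([
  [0,0,0,0,0,3,1],
  [0,0,0,0,0,6,1],
  [0,0,0,0,0,7,1],
  [0,0,0,0,0,8,1],
  [0,0,0,0,0,8,1],
])

```text
time: 4.55
position: [0.5283, -0.0141, 0.1324]
tool_rot: [0.997, 0.083, -0.0, -0.0]
force: [0.4, -0.2, -0.0]
opening: 0.004
finger_force: 0.0
```

Call:
servo_tool([
  [0,0,0,0,0,0.5,1],
  [0,0,0,0,0,0.5,1],
  [0,0,0,0,0,0.5,1],
])

```text
time: 4.92
position: [0.5284, -0.0141, 0.1323]
tool_rot: [0.997, 0.083, 0.0, 0.0]
force: [-0.9, -0.4, 5.2]
opening: 0.003
finger_force: 2.8
```

Call:
servo_tool([
  [0,0,0,0,0,0,1],
  [0,0,0,0,0,0,1],
])

```text
time: 5.18
position: [0.5284, -0.0141, 0.1323]
tool_rot: [0.997, 0.083, 0.0, 0.0]
force: [-1.7, 0.9, 5.6]
opening: 0.008
finger_force: 2.7
```

Contact is at about 5.4 N. I'll draw the block outward slowly and watch the force.

Call:
servo_tool([
  [0,0,0,1,0,0,1],
  [0,0,0,2.5,0,0,1],
  [0,0,0,4.5,0,0,1],
  [0,0,0,7,0,0,1],
  [0,0,0,10,0,0,1],
  [0,0,0,12,0,0,1],
  [0,0,0,12,0,0,1],
])

```text
time: 6.05
position: [0.5405, -0.0121, 0.1323]
tool_rot: [0.997, 0.083, 0.0, 0.0]
force: [0.2, 0.4, 4.9]
opening: 0.006
finger_force: 2.4
```

```bash
python3 - <<'E'
from h import *
im,m=snap("wrist","w4");cv2.imwrite('pics/c4.png',cv2.resize(im[100:330,150:480,::-1],None,fx=2,fy=2))
E
```

```text
(no output)
```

View pics/c4.png

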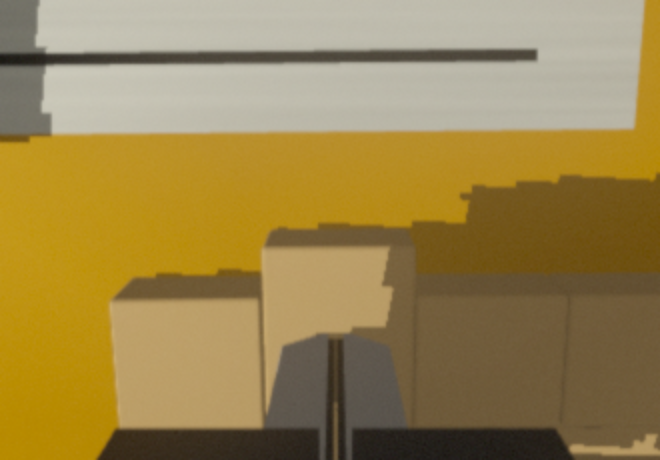

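The block slides with the finger: it is 12 mm out and its neighbours have stayed put. I'll keep drawing it out.

Call:
servo_tool([
  [0,0,0,2,0,0,1],
  [0,0,0,5,0,0,1],
  [0,0,0,8,0,0,1],
  [0,0,0,11,0,0,1],
  [0,0,0,14,0,0,1],
  [0,0,0,17,0,0,1],
  [0,0,0,19,0,0,1],
  [0,0,0,20,0,0,1],
])

```text
time: 7.1
position: [0.56, -0.0088, 0.1323]
tool_rot: [0.997, 0.083, 0.0, 0.0]
force: [-2.3, 0.3, 6.9]
opening: 0.008
finger_force: 3.3
```

Call:
servo_tool([
  [0,0,0,2,0,-0.1,1],
  [0,0,0,5,0,-0.1,1],
  [0,0,0,8,0,-0.1,1],
  [0,0,0,11,0,-0.1,1],
  [0,0,0,14,0,-0.1,1],
  [0,0,0,17,0,-0.1,1],
  [0,0,0,19,0,-0.1,1],
  [0,0,0,20,0,-0.1,1],
])

```text
time: 8.1
position: [0.5797, -0.0056, 0.1323]
tool_rot: [0.997, 0.083, 0.0, 0.0]
force: [-1.6, -0.5, 5.4]
opening: 0.006
finger_force: 2.8
```

Call:
servo_tool([
  [0,0,0,2,0,0,1],
  [0,0,0,5,0,0,1],
  [0,0,0,8,0,0,1],
  [0,0,0,11,0,0,1],
  [0,0,0,14,0,0,1],
  [0,0,0,17,0,0,1],
  [0,0,0,20,0,0,1],
  [0,0,0,23,0,0,1],
  [0,0,0,26,0,0,1],
  [0,0,0,29,0,0,1],
  [0,0,0,30,0,0,1],
  [0,0,0,30,0,0,1],
])

```text
time: 9.6
position: [0.6094, -0.0006, 0.1323]
tool_rot: [0.997, 0.083, 0.0, 0.0]
force: [-1.2, -0.5, 5.2]
opening: 0.001
finger_force: 2.5
```

```bash
python3 - <<'E'
from h import *
im,m=snap("wrist","w5")
snap("top","top5")
np.savez('w5.npz',K=m["intrinsics"],T=m["view"])
E
```

```text
(no output)
```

View pics/w5.png

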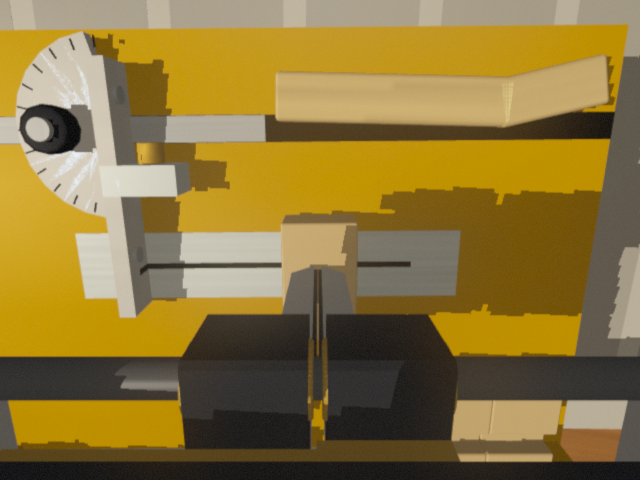

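The block is out and square to the gauge. Its front edge is at row 222, with the stop's edge at row 194 (about 12 mm away). The face is about 70 mm to the left. Next I'll slide it toward the face.

Call:
servo_tool([
  [0,0,0,0,-2,0,1],
  [0,0,0,0,-5,0,1],
  [0,0,0,0,-8,0,1],
  [0,0,0,0,-11,0,1],
  [0,0,0,0,-14,0,1],
  [0,0,0,0,-17,0,1],
  [0,0,0,0,-20,0,1],
  [0,0,0,0,-23,0,1],
  [0,0,0,0,-26,0,1],
  [0,0,0,0,-29,0,1],
  [0,0,0,0,-30,0,1],
])

```text
time: 11.08
position: [0.6044, 0.029, 0.1323]
tool_rot: [0.997, 0.083, 0.0, 0.0]
force: [0.4, -1.1, 5.2]
opening: 0.003
finger_force: 2.5
```

Call:
servo_tool([
  [0,0,0,0,-2,0,1],
  [0,0,0,0,-5,0,1],
  [0,0,0,0,-8,0,1],
  [0,0,0,0,-11,0,1],
  [0,0,0,0,-14,0,1],
  [0,0,0,0,-17,0,1],
  [0,0,0,0,-20,0,1],
  [0,0,0,0,-23,0,1],
  [0,0,0,0,-26,0,1],
  [0,0,0,0,-29,0,1],
  [0,0,0,0,-30,0,1],
  [0,0,0,0,-30,0,1],
])

```text
time: 12.58
position: [0.5995, 0.0587, 0.1323]
tool_rot: [0.997, 0.083, 0.0, 0.0]
force: [-0.4, -0.1, 5.4]
opening: 0.007
finger_force: 2.6
```

```bash
python3 - <<'E'
from h import *
im,m=snap("wrist","w6");np.savez('w6.npz',K=m["intrinsics"],T=m["view"])
cv2.imwrite('pics/c6.png',cv2.resize(im[120:320,160:400,::-1],None,fx=3,fy=3,interpolation=cv2.INTER_CUBIC))
E
```

```text
(no output)
```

View pics/c6.png

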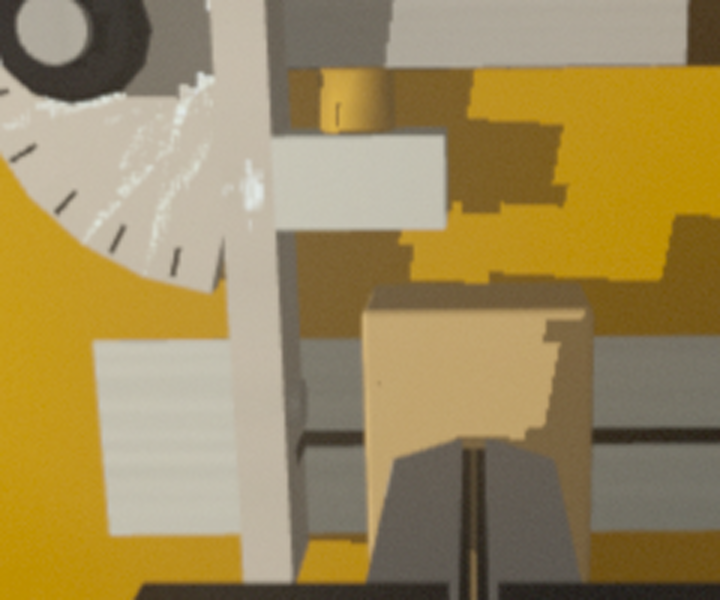

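The gaps are about 12.5 mm to the face and about 12 mm to the stop, and the block is square. I'll close on the face first, slowing down near it.

Call:
servo_tool([
  [0,0,0,0,-2,0,1],
  [0,0,0,0,-5,0,1],
  [0,0,0,0,-8,0,1],
  [0,0,0,0,-10,0,1],
  [0,0,0,0,-11,0,1],
  [0,0,0,0,-11.3,0,1],
  [0,0,0,0,-11.6,0,1],
  [0,0,0,0,-11.6,0,1],
])

```text
time: 13.62
position: [0.5976, 0.07, 0.1323]
tool_rot: [0.997, 0.083, 0.0, 0.0]
force: [-0.1, -2.1, 5.3]
opening: 0.004
finger_force: 2.6
```

Call:
servo_tool([
  [0,0,0,0,-0.3,0,1],
  [0,0,0,0,-0.6,0,1],
  [0,0,0,0,-0.6,0,1],
])

```text
time: 14.0
position: [0.5975, 0.0705, 0.1323]
tool_rot: [0.997, 0.083, 0.0, 0.0]
force: [0.2, -1.4, 4.2]
opening: 0.004
finger_force: 2.6
```

Call:
servo_tool([
  [0,0,0,0,-0.3,0,1],
  [0,0,0,0,-0.6,0,1],
  [0,0,0,0,-0.6,0,1],
])

```text
time: 14.38
position: [0.5974, 0.0711, 0.1323]
tool_rot: [0.997, 0.083, 0.0, 0.0]
force: [0.6, -1.1, 5.0]
opening: 0.003
finger_force: 2.6
```

Call:
servo_tool([
  [0,0,0,0,-0.3,0,1],
  [0,0,0,0,-0.6,0,1],
  [0,0,0,0,-0.6,0,1],
])

```text
time: 14.75
position: [0.5973, 0.0715, 0.1323]
tool_rot: [0.997, 0.083, 0.0, 0.0]
force: [0.3, -2.8, 5.1]
opening: 0.006
finger_force: 2.6
```

Call:
servo_tool([
  [0,0,0,0,-0.3,0,1],
  [0,0,0,0,-0.6,0,1],
  [0,0,0,0,-0.6,0,1],
])

```text
time: 15.12
position: [0.5972, 0.0721, 0.1323]
tool_rot: [0.997, 0.083, 0.0, 0.0]
force: [0.7, -2.0, 5.0]
opening: 0.004
finger_force: 2.6
```

Call:
servo_tool([
  [0,0,0,0,-0.3,0,1],
  [0,0,0,0,-0.6,0,1],
  [0,0,0,0,-0.6,0,1],
])

```text
time: 15.5
position: [0.5971, 0.0727, 0.1323]
tool_rot: [0.997, 0.083, 0.0, 0.0]
force: [-0.0, -2.1, 6.1]
opening: 0.005
finger_force: 2.6
```

Call:
servo_tool([
  [0,0,0,0,-0.3,0,1],
  [0,0,0,0,-0.6,0,1],
  [0,0,0,0,-0.6,0,1],
])

```text
time: 15.88
position: [0.597, 0.0733, 0.1323]
tool_rot: [0.997, 0.083, 0.0, 0.0]
force: [-0.7, -2.5, 4.5]
opening: 0.006
finger_force: 2.6
```

Call:
servo_tool([
  [0,0,0,0,-0.3,0,1],
  [0,0,0,0,-0.6,0,1],
  [0,0,0,0,-0.6,0,1],
])

```text
time: 16.25
position: [0.5969, 0.0739, 0.1323]
tool_rot: [0.997, 0.083, 0.0, 0.0]
force: [0.9, -2.8, 5.3]
opening: 0.004
finger_force: 2.6
```

```bash
python3 - <<'E'
from h import *
print(ctrl.get_obs()["force"])
im,m=snap("wrist","w7");np.savez('w7.npz',K=m["intrinsics"],T=m["view"])
# row profiles across face|block
for f in('w6','w7'):
    g=cv2.imread(f'pics/{f}.png')
    for r in(228,236): print(f,r,[tuple(int(q) for q in p[::-1]) for p in g[r,240:304:2]])
E
```

```text
[ 0.90114727 -2.78123951  5.27313404]
w6 228 [(195, 186, 168), (195, 185, 168), (195, 184, 167), (195, 186, 168), (195, 185, 167), (193, 183, 165), (186, 177, 158), (115, 106, 93), (109, 101, 88), (110, 103, 89), (122, 96, 54), (124, 99, 51), (123, 96, 51), (123, 96, 49), (125, 99, 50), (123, 96, 49), (124, 97, 50), (123, 96, 49), (121, 94, 45), (122, 95, 45), (160, 130, 80), (199, 170, 117), (195, 167, 116), (195, 167, 115), (194, 166, 115), (193, 164, 111), (194, 166, 115), (193, 165, 113), (195, 166, 115), (192, 164, 111), (194, 165, 114), (193, 165, 113)]
w6 236 [(196, 185, 167), (195, 184, 167), (194, 183, 166), (195, 184, 168), (195, 185, 167), (194, 184, 166), (193, 183, 164), (122, 112, 98), (107, 99, 84), (108, 98, 87), (122, 119, 104), (126, 122, 109), (124, 122, 108), (127, 122, 109), (126, 121, 107), (126, 121, 109), (125, 119, 108), (126, 121, 109), (124, 120, 107), (124, 120, 110), (153, 137, 111), (200, 171, 116), (195, 166, 116), (192, 164, 109), (193, 164, 111), (195, 165, 114), (193, 164, 111), (193, 164, 113), (194, 165, 114), (193, 164, 114), (193, 165, 114), (193
[... 401 characters left out ...]
, 170, 134), (194, 167, 116), (193, 166, 116), (192, 164, 114), (192, 164, 114), (192, 166, 115), (191, 163, 112), (192, 165, 115), (191, 165, 114)]
w7 236 [(195, 192, 175), (195, 191, 174), (195, 191, 175), (193, 190, 175), (193, 191, 174), (193, 191, 175), (194, 191, 176), (193, 190, 174), (194, 190, 175), (193, 189, 174), (193, 190, 174), (193, 189, 174), (193, 190, 174), (193, 189, 173), (192, 188, 172), (192, 182, 164), (193, 183, 164), (193, 183, 166), (192, 182, 163), (192, 182, 164), (193, 183, 166), (192, 182, 165), (193, 183, 165), (189, 170, 135), (196, 168, 116), (193, 164, 115), (194, 166, 116), (193, 165, 115), (193, 165, 115), (192, 163, 115), (192, 164, 113), (192, 163, 114)]
```

The block now touches the face: no gap remains, and the finger slipped about 2.5 mm over it at roughly 2.7 N. Next I'll slide it along the face to the stop.

Call:
servo_tool([
  [0,0,0,1,0,0,1],
  [0,0,0,3,0,0,1],
  [0,0,0,5,0,0,1],
  [0,0,0,7,0,0,1],
  [0,0,0,9,0,0,1],
  [0,0,0,10,0,0,1],
  [0,0,0,10.5,0,0,1],
  [0,0,0,10.5,0,0,1],
])

```text
time: 17.3
position: [0.607, 0.0757, 0.1323]
tool_rot: [0.997, 0.083, 0.0, 0.0]
force: [-1.4, -1.1, 6.1]
opening: 0.005
finger_force: 3.1
```

Call:
servo_tool([
  [0,0,0,0.4,0,0,1],
  [0,0,0,0.8,0,0,1],
  [0,0,0,0.8,0,0,1],
])

```text
time: 17.68
position: [0.6078, 0.0758, 0.1323]
tool_rot: [0.997, 0.083, 0.0, 0.0]
force: [-1.4, -2.8, 6.3]
opening: 0.004
finger_force: 3.1
```

Call:
servo_tool([
  [0,0,0,0.4,0,0,1],
  [0,0,0,0.8,0,0,1],
  [0,0,0,0.8,0,0,1],
])

```text
time: 18.05
position: [0.6086, 0.0759, 0.1323]
tool_rot: [0.997, 0.083, -0.0, 0.0]
force: [-1.7, -2.8, 6.7]
opening: 0.009
finger_force: 3.1
```

Call:
servo_tool([
  [0,0,0,0.4,0,0,1],
  [0,0,0,0.8,0,0,1],
  [0,0,0,0.8,0,0,1],
])

```text
time: 18.42
position: [0.6092, 0.0761, 0.1323]
tool_rot: [0.997, 0.083, -0.0, 0.0]
force: [-2.6, -2.0, 6.3]
opening: 0.008
finger_force: 3.5
```

```bash
python3 - <<'E'
from h import *
im,m=snap("wrist","w8");np.savez('w8.npz',K=m["intrinsics"],T=m["view"])
g=cv2.imread('pics/w8.png')
for c in(300,315,330): print(c,[(r,)+tuple(int(q) for q in g[r,c][::-1]) for r in range(176,236,2)])
for r in(228,236): print(r,[(c,)+tuple(int(q) for q in g[r,c][::-1]) for c in range(268,300,2)])
E
```

```text
300 [(176, 110, 90, 54), (178, 129, 102, 57), (180, 140, 111, 58), (182, 141, 114, 60), (184, 141, 112, 56), (186, 143, 115, 60), (188, 143, 113, 63), (190, 129, 113, 87), (192, 123, 118, 104), (194, 191, 189, 174), (196, 193, 190, 175), (198, 194, 190, 176), (200, 192, 188, 175), (202, 194, 191, 177), (204, 193, 190, 176), (206, 193, 190, 175), (208, 192, 190, 175), (210, 193, 190, 176), (212, 192, 189, 175), (214, 192, 189, 175), (216, 193, 188, 174), (218, 192, 188, 175), (220, 192, 189, 175), (222, 189, 186, 171), (224, 156, 135, 98), (226, 187, 160, 110), (228, 191, 165, 115), (230, 192, 165, 116), (232, 192, 164, 116), (234, 192, 164, 115)]
315 [(176, 166, 131, 61), (178, 166, 132, 63), (180, 165, 131, 61), (182, 162, 130, 60), (184, 160, 129, 61), (186, 159, 127, 62), (188, 158, 126, 62), (190, 134, 106, 58), (192, 123, 117, 101), (194, 191, 187, 173), (196, 193, 189, 174), (198, 193, 189, 174), (200, 192, 189, 174), (202, 193, 189, 173), (204, 192, 190, 173), (206, 192, 189, 173), (208, 193, 189, 175), (210, 192, 189, 174), (212, 192, 189, 173), (214, 192, 189, 174), (216, 19
[... 872 characters left out ...]
136, 114, 76), (270, 188, 178, 158), (272, 189, 178, 160), (274, 190, 181, 162), (276, 190, 180, 163), (278, 190, 180, 162), (280, 191, 180, 164), (282, 190, 180, 162), (284, 190, 180, 163), (286, 188, 168, 134), (288, 196, 168, 116), (290, 192, 165, 116), (292, 193, 166, 117), (294, 192, 164, 115), (296, 194, 166, 117), (298, 193, 165, 116)]
236 [(268, 169, 134, 59), (270, 187, 177, 156), (272, 188, 178, 160), (274, 189, 179, 163), (276, 188, 178, 159), (278, 190, 179, 161), (280, 188, 179, 160), (282, 189, 178, 160), (284, 190, 179, 161), (286, 188, 171, 140), (288, 197, 169, 118), (290, 193, 164, 116), (292, 192, 164, 114), (294, 192, 163, 114), (296, 191, 163, 113), (298, 190, 162, 112)]
```

The block's end meets the stop (row 223, no gap) and its side is against the face (column 286). I'll press diagonally into the corner a little more.

Call:
servo_tool([
  [0,0,0,0.3,-0.3,0,1],
  [0,0,0,0.6,-0.6,0,1],
  [0,0,0,0.8,-0.8,0,1],
  [0,0,0,0.8,-0.8,0,1],
])

```text
time: 18.98
position: [0.61, 0.077, 0.1323]
tool_rot: [0.997, 0.083, -0.0, 0.0]
force: [-2.0, -2.3, 6.4]
opening: 0.004
finger_force: 3.3
```

Call:
servo_tool([
  [0,0,0,0.3,-0.3,0,1],
  [0,0,0,0.6,-0.6,0,1],
  [0,0,0,0.8,-0.8,0,1],
  [0,0,0,0.8,-0.8,0,1],
  [0,0,0,0.8,-0.8,0,1],
])

```text
time: 19.6
position: [0.6106, 0.0779, 0.1323]
tool_rot: [0.997, 0.083, -0.0, 0.0]
force: [-2.1, -3.2, 6.1]
opening: 0.006
finger_force: 3.2
```

```bash
python3 - <<'E'
from h import *
im,m=snap("wrist","w9");np.savez('w9.npz',K=m["intrinsics"],T=m["view"])
cv2.imwrite('pics/c9.png',cv2.resize(im[170:320,230:390,::-1],None,fx=4,fy=4,interpolation=cv2.INTER_CUBIC))
E
```

```text
(no output)
```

View pics/c9.png

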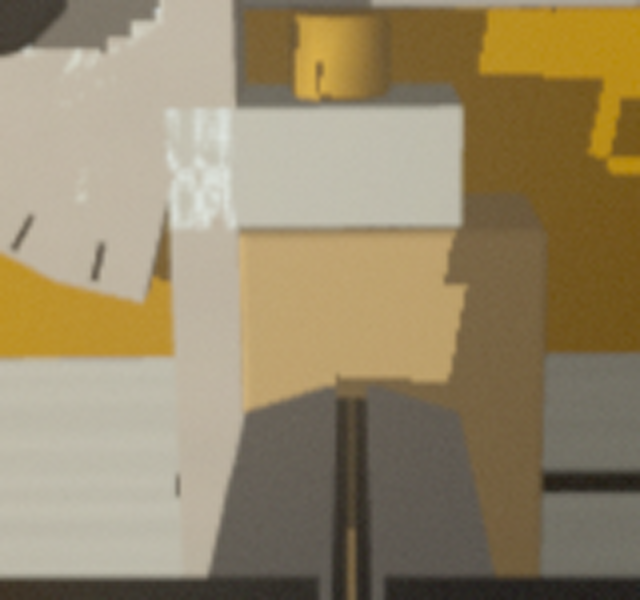

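The block is flush against both the face (crop column 240) and the stop (crop row 228). I'll hold briefly, then lift straight off.

Call:
servo_tool([
  [0,0,0,0.2,-0.2,0,1],
  [0,0,0,0.2,-0.2,0,1],
  [0,0,0,0.2,-0.2,0,1],
  [0,0,0,0.2,-0.2,-0.5,1],
  [0,0,0,0.2,-0.2,-2,1],
  [0,0,0,0.2,-0.2,-10,1],
  [0,0,0,0.2,-0.2,-40,1],
  [0,0,0,0.2,-0.2,-80,1],
  [0,0,0,0.2,-0.2,-100,1],
  [0,0,0,0.2,-0.2,-100,1],
  [0,0,0,0.2,-0.2,-100,1],
])

```text
time: 21.02
position: [0.6105, 0.0784, 0.2309]
tool_rot: [0.997, 0.083, -0.001, -0.0]
force: [0.7, -0.2, -0.6]
opening: 0.007
finger_force: 0.0
```

```bash
python3 - <<'E'
from h import *
im,m=snap("wrist","w10");t,mt=snap("top","top10")
# block mask in wrist view: rays onto top plane; compare with gauge home
a=np.array(cv2.imread('pics/top0.png')).astype(int);b=t[:,:,::-1].astype(int)
d=(np.abs(a-b).sum(2)>60).astype(np.uint8)
n,l,s,c=cv2.connectedComponentsWithStats(d)
print([tuple(map(int,x)) for x in s[1:] if x[4]>25])
hsv=cv2.cvtColor(im,cv2.COLOR_RGB2HSV)
k=cv2.inRange(hsv,(10,70,110),(20,125,255))
n,l,s,c=cv2.connectedComponentsWithStats(k)
for i in range(1,n):
    if s[i][4]>600:
        r=cv2.minAreaRect(np.argwhere(l==i)[:,::-1].astype(np.float32));q=[plane(m,*p,.132)[:2] for p in cv2.boxPoints(r)]
        print(s[i],np.round(np.mean(q,0),4),[round(float(np.linalg.norm(q[j]-q[j-1])),4) for j in(1,2)],[round(float(np.arctan2(*(q[j]-q[j-1])[::-1])),3) for j in (1,2)])
E
```

```text
[(0, 0, 640, 480, 238269), (556, 166, 10, 19, 116), (558, 357, 55, 24, 116), (534, 395, 28, 13, 122), (563, 395, 16, 8, 34), (582, 397, 11, 7, 29), (509, 400, 28, 9, 89), (156, 407, 16, 14, 62), (182, 458, 11, 8, 27), (584, 463, 56, 17, 742)]
[ 398  105  218   45 6463] [ 0.7021 -0.035 ] [0.1443, 0.0273] [-1.356, -2.747]
[ 300  175  107  101 3823] [0.6042 0.0637] [0.0608, 0.0867] [-0.745, -2.305]
[ 437  309  149   48 5559] [ 0.5551 -0.0809] [0.0386, 0.1125] [0.189, -1.463]
```

```bash
python3 - <<'E'
from h import *
g=cv2.imread('pics/w10.png')
hsv=cv2.cvtColor(g,cv2.COLOR_BGR2HSV)
S=hsv[:,:,1].astype(int);V=hsv[:,:,2].astype(int)
for r in(215,225,235,245): print('row',r,[(c,S[r,c],V[r,c]) for c in range(270,320,2)])
for c in(308,314,320): print('col',c,[(r,S[r,c],V[r,c]) for r in range(175,225,2)])
E
```

```text
row 215 [(270, np.int64(200), np.int64(176)), (272, np.int64(199), np.int64(177)), (274, np.int64(200), np.int64(177)), (276, np.int64(193), np.int64(178)), (278, np.int64(194), np.int64(177)), (280, np.int64(192), np.int64(177)), (282, np.int64(190), np.int64(177)), (284, np.int64(196), np.int64(177)), (286, np.int64(199), np.int64(177)), (288, np.int64(152), np.int64(178)), (290, np.int64(44), np.int64(181)), (292, np.int64(39), np.int64(181)), (294, np.int64(38), np.int64(181)), (296, np.int64(38), np.int64(181)), (298, np.int64(41), np.int64(181)), (300, np.int64(73), np.int64(179)), (302, np.int64(106), np.int64(182)), (304, np.int64(107), np.int64(183)), (306, np.int64(107), np.int64(183)), (308, np.int64(106), np.int64(183)), (310, np.int64(109), np.int64(184)), (312, np.int64(110), np.int64(183)), (314, np.int64(107), np.int64(183)), (316, np.int64(108), np.int64(181)), (318, np.int64(106), np.int64(182))]
row 225 [(270, np.int64(28), np.int64(182)), (272, np.int64(28), np.int64(182)), (274, np.int64(28), np.int64(182)), (276, np.int64(27), np.int64(181)), (278, np.int64(25),
[... 4650 characters left out ...]
), (187, np.int64(26), np.int64(184)), (189, np.int64(25), np.int64(183)), (191, np.int64(25), np.int64(183)), (193, np.int64(22), np.int64(183)), (195, np.int64(49), np.int64(157)), (197, np.int64(107), np.int64(177)), (199, np.int64(108), np.int64(182)), (201, np.int64(105), np.int64(182)), (203, np.int64(105), np.int64(183)), (205, np.int64(106), np.int64(183)), (207, np.int64(105), np.int64(183)), (209, np.int64(106), np.int64(182)), (211, np.int64(108), np.int64(182)), (213, np.int64(110), np.int64(181)), (215, np.int64(109), np.int64(182)), (217, np.int64(105), np.int64(183)), (219, np.int64(108), np.int64(181)), (221, np.int64(108), np.int64(181)), (223, np.int64(108), np.int64(181))]
```

After the lift the block is still flush with the face (column 300, square in all rows) and the stop (row 195), with no gap. I'm handing the job in.

```bash
python3 -c "
from bench import ctrl
print(ctrl.finish_job())"
```

```text
the job is handed in; nothing more can be done
None
```

I drew the plain block out of the row, pressed it lightly home against the mitre gauge's face and stop, and left it flush there; I handed the job in at about 21 s, but no verdict came back, and I didn't re-measure the grooved blocks or push stick at the end.

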